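# Point out the flask that lost its foil

## Task

One of the four flasks on the blue tray has lost its foil cover; show your colleague, without touching anything. First point down at that bare flask, with the fingertips just above its mouth (a few centimetres), and stay there for two seconds; then point in the same way at the crumpled piece of foil lying loose on the worktop, and finish while still pointing at it. Point at no other flask on the way (cross the bench well above them), and touch, lift or move nothing.

Things in the scene. Friction and masses are not known exactly. Their poses are not given: they have to be found in the camera images.
- bare_flask: the flask to point at first: the only one on the tray without foil, a clear glass conical flask with amber broth, 52 mm in diameter at the foot, mouth about 25 mm wide and 85 mm above its origin; stands in one of the four places on the tray (which one varies); origin at the centre of its underside, z up, symmetric about z
- loose_foil: the second thing to point at: crumpled piece of bright aluminium foil, a lump 68 x 63 mm and 51 mm high, lying on the worktop in front of the tray, to the left or to the right; origin at the centre of its underside, z up
- tray: shallow blue plastic tray, fixed, 110 mm (its x) by 370 mm (its y, 400 mm over the end bows), rim 16 mm high, floor 4 mm above its origin; origin at the centre of its underside, z up; yaw up to 0.2 rad. The four flasks stand in one line along its y axis, centres about 95 mm apart
- wrapped_a: a 50 ml conical flask wrapped all over in crumpled aluminium foil, about 58 mm across and 108 mm tall; stands upright on the tray in a slot that varies; origin at the centre of its underside, z up; not to be pointed at or touched
- wrapped_b: a 50 ml conical flask wrapped all over in crumpled aluminium foil, about 58 mm across and 127 mm tall; stands upright on the tray in a slot that varies; origin at the centre of its underside, z up; not to be pointed at or touched
- wrapped_c: a 50 ml conical flask wrapped all over in crumpled aluminium foil, about 58 mm across and 131 mm tall; stands upright on the tray in a slot that varies; origin at the centre of its underside, z up; not to be pointed at or touched
- other_flask: bystander: another bare conical flask with amber broth, same kind as bare_flask (52 mm diameter, 85 mm tall), but standing directly on the worktop in front of the tray, on the other side from the loose foil; origin at the centre of its underside, z up; not to be pointed at
- pen: bystander: black and white marker pen, 12 x 132 x 12 mm, lying on the worktop in front; origin at the centre of its underside, length along its y
- bulb: bystander: red rubber pipette bulb, 51 mm diameter, 76 mm tall, standing at the far right; origin at the centre of its underside
- steel_tweezers: bystander: steel tweezers, 15 x 131 x 8 mm, lying at the far left; origin at the centre of the underside, length along its y
Not all that is in view belongs to the job. What is shaped like the loose_foil but green, pink or yellow is not meant.

How it is judged:
On the way, in this order (a step that is already met when the one before it is completed fails the run):
1. the fingertips dwell 1.5 s just above the bare flask on the tray (grasp point within 25 mm of its axis, 20 to 85 mm above its mouth) (horizontal distance between the grasp point and bare_flask below 0.025 m and z of the grasp point in the frame of bare_flask between 0.105 and 0.17 m), for 1.5 s.
2. the fingertips dwell just above the loose foil (horizontal distance between the grasp point and loose_foil below 0.03 m and z of the grasp point in the frame of loose_foil between 0.071 and 0.136 m), for 0.5 s.
At the end, for the whole second after the job is handed in: After the dwell over the bare flask, the grasp point between the pads (fingertips about 19 mm beyond it) rests within 30 mm horizontally of the loose foil's centre, 20 to 85 mm above its top; nothing has moved over 6 mm or tilted over 0.1 rad (all of step 2 and distance of each of bare_flask, loose_foil, wrapped_a, wrapped_b, wrapped_c, other_flask, pen, bulb, steel_tweezers from where it was at the start of the episode below 0.006 m and angle between each of bare_flask, loose_foil, wrapped_a, wrapped_b, wrapped_c, other_flask's own z axis and vertical below 0.1 rad); the robot touches nothing.
It fails at once if the robot touches something (more than 0.5 N) (contact force between any of the fingers, the arm and anything else above 0.5 N).
It fails at once if something is moved, lifted or carried (more than 10 mm) (distance of any of bare_flask, loose_foil, wrapped_a, wrapped_b, wrapped_c, other_flask, pen, bulb, steel_tweezers from where it was at the start of the episode above 0.01 m).
It fails at once if the fingers point at a wrong flask (grasp point within 20 mm of the axis of a wrapped flask or of the flask off the tray, less than 50 mm above its top) ((horizontal distance between the grasp point and wrapped_a below 0.02 m and z of the grasp point in the frame of wrapped_a below 0.158 m) or (horizontal distance between the grasp point and wrapped_b below 0.02 m and z of the grasp point in the frame of wrapped_b below 0.177 m) or (horizontal distance between the grasp point and wrapped_c below 0.02 m and z of the grasp point in the frame of wrapped_c below 0.181 m) or (horizontal distance between the grasp point and other_flask below 0.02 m and z of the grasp point in the frame of other_flask below 0.135 m)).
It also fails if it takes over 45 s, if anything falls off the work surface, if the arm or the gripper's body presses on something with over 40 N, if the wrist force passes 120 N, or if a joint passes its speed limit or range.

## Robot

A 7-joint arm with a two-finger parallel gripper is mounted at the origin on a cart in front of the work surface, level with it; the furniture and walls round the work are solid. World frame = base frame: x ahead of the robot, y to its left, z up, the work surface at z = 0. Lengths are in m, angles in rad, forces in N, time in s.
With the tool pointing down it reaches from about 0.4 to 0.9 m from the base axis. Payload 5.5 kg.
Tool frame: the origin (TCP) lies midway between the tips of the shut fingers; the grasp point (between the pads) lies 19 mm behind it; z points along the fingers, y is the direction in which the jaws open and shut (so a half turn about z gives the same grasp; the last joint's range is limited). The gripper opens to 85 mm and grips with 20 to 120 N. Pads are 22 mm wide; open, the fingers measure 114 mm over their backs; the gripper's body (76 mm by 85 mm) begins 54 mm behind the grasp point. The pads swing forward as they close: fully open they stand 13 mm farther back than shut.
Start: joints at [1.418, 0.501, -0.427, 1.55, 0.221, 1.138, -0.21], TCP at [0.263, -0.595, 0.231] pointing down, gripper open.
Joint ranges: [-2.88, 2.88], [-0.31, 2.03], [-1.54, 1.56], [0.2, 2.42], [-1.41, 4.55], [0.19, 2.02], [-2.57, 2.57]. Speed limits (rad/s): [2.57, 2.57, 3.14, 3.14, 3.14, 3.14, 3.14].

## Interface

Orientations are given as a rotation vector (axis times angle).
In Python, from station import get_state, snapshot, sign_off, spot_in, spot_point gives the robot as it stands.
- The arm moves only by the tool apply_moves, never from a script. Its argument "increments" is one flat list of numbers, 7 for each row, row after row: the opening in per cent of the stroke, from 0 (shut) to 100 (fully open), then the shift along the tool's x, y, z in cm, then the turn, a rotation vector about the tool's x, y, z in rad. A call has 1 to 12 rows; each row is the pose to reach, as a shift and turn from the pose commanded when the call began, along the tool's axes at that moment; what a row does not reach only later rows make up. A row lasts 1/12 s, in which the tool goes at most 41.7 mm and 7.16 degrees, less where a joint would pass 70% of its speed; a pose out of reach is approached as far as the arm can. A call with a gripper value outside its range is refused whole. The fingers move at their own pace and stop on an object; "grip_force" is the grip in N (left out, the last holds). Time passes only in rows, so rows that repeat a pose let the fingers close. It gives the time, the measured TCP pose, the force and the opening at its end, in the units of the state.
- get_state(): the state, without advancing time (a new reading comes with each control period).
- snapshot(name): name is "scene" or "top" or "wrist"; returns a dict with "img" (480x640x3 uint8, red, green, blue), "camera_matrix" (3x3 intrinsics, pixels), "world_to_cam" (4x4, takes a point from world to camera coordinates); the wrist camera has in their place "T_tool_cam" (4x4, takes a point from camera to tool coordinates, whose origin is the TCP and whose axes are the flange's). Camera axes: x right, y down, z forward; pixel columns grow to the right and rows downward; lengths in m; the calibration is good to about 2 mm. A picture is of the moment at which its call begins: read the wrist's pose just before it. There is no depth.
- sign_off(): hands the job in, once; it reports no verdict.
Trained networks look in the newest picture that a camera, given by its name, has taken for a name from the list of things; names that differ only in an ending like _2 or _b are one class to them, and where a whole thing is asked for, a point or a joint stands for the part that bears it (a point fixed in the world has none). Each returns a list of dicts, best first, with "confidence" (0 to 1); they miss things now and then, are a little off and sometimes report something else, mostly with a low value. They report only what shows in the picture. A call takes as long as a camera call. They do not tell look-alikes from the thing itself.
- spot_in(camera, thing): "at" ([x, y, z] in m, in world coordinates, good to about 4 mm: the middle of the surface that is visible of it).
- spot_point(camera, thing): "at" ([x, y, z] in m, in world coordinates, good to about 4 mm: a listed point, or the origin of a listed thing).
The state is a dict: "time_s": time; "joints": joint angles; "dq": joint speeds; "joint_efforts": joint torques, N m; "tcp_pos": TCP position; "eef_rot": TCP orientation; "ft_force": force on the tool from outside, world axes, zero at the start; "torque": the same for the moment, N m; "grip_width": opening from 0.0 (shut) to 1.0 (fully open).
Only numpy, scipy, OpenCV 4.12 (cv2) and the standard library are available. Lean on these libraries where they do the work, as an engineer would, in place of code of your own. Each camera call takes 0.05 s, during which the arm holds its last target.

## Working session

There is one attempt and no reset: what is moved stays moved. The work goes in short steps, Python scripts to look and compute and a tool call to move; the robot and the scene stay as the last step left them, time stands still between calls to the robot, and variables do not carry over. Pictures are saved under pics/ and viewed, and the job is handed in when it is done.

Besides the shell and the picture viewer there is one more tool, called after "Call:" as name(argument=value, ...) on one line, values as JSON. apply_moves: Moves the arm, as the interface text tells. Its arguments: {"type":"object","properties":{"increments":{"type":"array"},"grip_force":{"type":"number"}},"required":["increments"]}

```bash
mkdir -p pics
python3 - <<'E'
from station import *
import cv2
s=get_state();print(s['time_s'],s['tcp_pos'],s['eef_rot'],s['grip_width'])
for c in ("scene","top"):
    r=snapshot(c);cv2.imwrite(f'pics/{c}0.png',r['img'][:,:,::-1])
    for t in ("bare_flask","loose_foil","wrapped_a","tray","other_flask"):
        f=spot_point
        print(c,t,[( [round(v,3) for v in d['at']],round(d['confidence'],2)) for d in f(c,t)])
E
```

```text
0.0 [ 0.26220492 -0.59398621  0.23023504] [-3.07200260e+00 -6.48059869e-01  5.55603674e-04] 0.9990346409655747
scene bare_flask [([0.602, -0.072, 0.007], 0.6)]
scene loose_foil [([0.474, 0.249, 0.001], 0.87), ([0.412, 0.334, 0.003], 0.87), ([0.585, 0.299, -0.002], 0.73), ([0.42, 0.139, 0.002], 0.71), ([0.593, -0.439, -0.0], 0.21)]
scene wrapped_a [([0.612, -0.17, 0.003], 0.95), ([0.587, 0.123, 0.006], 0.83), ([0.6, 0.024, 0.003], 0.78), ([0.393, 0.002, 0.002], 0.62), ([0.421, 0.136, 0.002], 0.24)]
scene tray [([0.602, -0.022, 0.004], 0.93)]
scene other_flask [([0.6, 0.026, 0.004], 0.74), ([0.415, -0.13, 0.001], 0.56)]
top bare_flask [([0.602, -0.074, 0.001], 0.81)]
top loose_foil [([0.477, 0.254, -0.004], 0.92), ([0.408, 0.336, -0.002], 0.9), ([0.422, 0.136, 0.0], 0.85), ([0.581, 0.304, 0.002], 0.74)]
top wrapped_a [([0.615, -0.173, 0.004], 0.95), ([0.605, 0.03, 0.001], 0.8), ([0.585, 0.122, 0.004], 0.62)]
top tray [([0.604, -0.019, 0.004], 0.83)]
top other_flask [([0.417, -0.132, -0.004], 0.78)]
```

View pics/scene0.png

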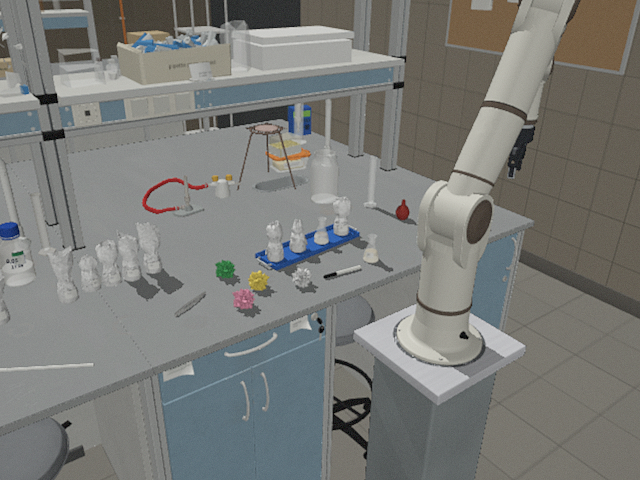

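View pics/top0.png

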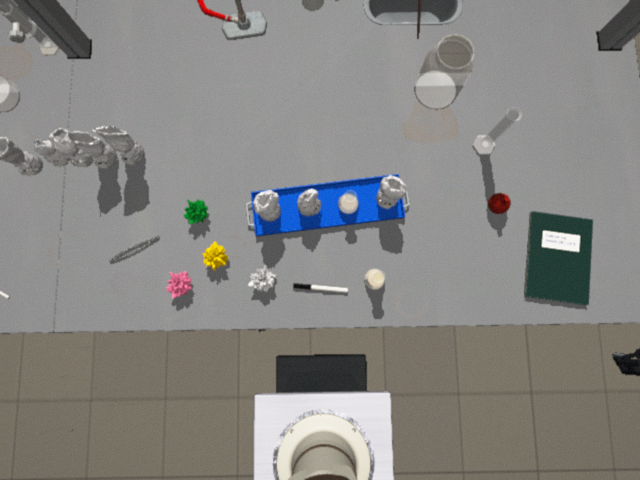

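Run:
```python
from station import *
import cv2,numpy as np
for c in ("scene","top"):
    r=snapshot(c);K=r['camera_matrix'];T=r['world_to_cam']
    print(c,'cam at',np.linalg.inv(T)[:3,3].round(2))
    for n,p in dict(bare=(.602,-.073,.05),f1=(.475,.252,.02),f2=(.41,.335,.02),f3=(.421,.137,.02),f4=(.583,.302,.02),wA=(.613,-.172,.05),wB=(.602,.027,.05),wC=(.586,.122,.05),other=(.416,-.131,.05)).items():
        q=K@(T@np.r_[p,1])[:3];print(n,(q[:2]/q[2]).round())
s=get_state()
from scipy.spatial.transform import Rotation as R
print(R.from_rotvec(s['eef_rot']).as_matrix().round(3))
```

```text
scene cam at [-0.76  0.96  0.86]
bare [322. 229.]
f1 [258. 281.]
f2 [244. 299.]
f3 [301. 277.]
f4 [225. 270.]
wA [343. 221.]
wB [297. 236.]
wC [275. 245.]
other [372. 245.]
top cam at [0.34 0.01 1.2 ]
bare [349. 199.]
f1 [214. 256.]
f2 [179. 283.]
f3 [262. 277.]
f4 [195. 212.]
wA [390. 194.]
wB [307. 200.]
wC [267. 207.]
other [376. 277.]
[[ 0.915  0.404  0.   ]
 [ 0.404 -0.915 -0.   ]
 [ 0.     0.    -1.   ]]
```

The top picture shows these candidates:
- **Foil:** silver (262,280), yellow (215,256), pink (179,285) and green (196,211). Only the silver one is aluminium-coloured.
- **Flasks on the tray:** (267,206), (309,202), (348,203) and (391,192). The one at (348,203) looks bare. The bare flask at (375,279) stands off the tray.

I'll confirm both choices in an enlarged crop.

Run:
```python
import cv2,numpy as np
a=cv2.imread('pics/top0.png')[165:310,160:420];b=cv2.imread('pics/scene0.png')[185:305,210:390]
a=cv2.resize(a,(540,301),interpolation=3);b=cv2.resize(b,(450,300),interpolation=3)
c=np.zeros((601,540,3),np.uint8);c[:301]=a;c[301:,:450]=b
cv2.imwrite('pics/crop0.png',c)
```

```text
(no output)
```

View pics/crop0.png

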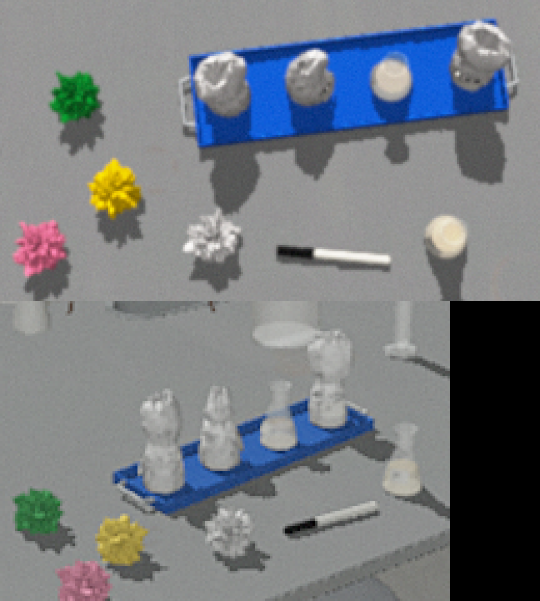

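The crop confirms both targets. The bare flask on the tray is at top-view (348,203), about (0.602, -0.073). The silver foil lump is at (262,280), about (0.421, 0.137). I'll shut the fingers, rise a little, and cross high.

Call:
apply_moves(increments=[0,1,-0.7,-1.5,0,0,0,0,3,-2,-3,0,0,-0.05,0,5.2,-3.4,-3,0,0,-0.1,0,7.8,-5.1,-3,0,0,-0.15,0,10.4,-6.8,-3,0,0,-0.2,0,13,-8.5,-3,0,0,-0.25,0,15.6,-10.2,-3,0,0,-0.3,0,18.2,-11.9,-3,0,0,-0.35,0,20.8,-13.6,-3,0,0,-0.4,0,23.4,-15.3,-3,0,0,-0.46,0,26,-17,-3,0,0,-0.52,0,26,-17,-3,0,0,-0.52])

```text
time_s: 1.7
tcp_pos: [0.4367, -0.326, 0.2633]
eef_rot: [2.794, 1.436, 0.006]
ft_force: [0.2, 0.9, -0.1]
grip_width: 0.002
```

```bash
cat > h.py <<'E'
from station import *
import numpy as np,sys
from scipy.spatial.transform import Rotation as R
def go(x,y,z):
    s=get_state();M=R.from_rotvec(s['eef_rot']).as_matrix()
    print(s['time_s'],s['tcp_pos'].round(4) if hasattr(s['tcp_pos'],'round') else s['tcp_pos'],'j',np.round(s['joints'],2),'w',round(s['grip_width'],3),np.round(s['ft_force'],1))
    print('tool cm',(M.T@(np.array([x,y,z])-s['tcp_pos'])*100).round(2)); print(M.round(3))
E
python3 -c "
from h import *
go(.602,-.073,.26)"
```

```text
1.7 [ 0.4367 -0.326   0.2633] j [ 1.15  0.31 -0.67  1.78  0.21  1.12 -0.22] w 0.002 [ 0.2  0.9 -0.1]
tool cm [30.19 -1.29  0.43]
[[ 0.582  0.813  0.004]
 [ 0.813 -0.582  0.001]
 [ 0.003  0.002 -1.   ]]
```

Call:
apply_moves(increments=[0,2,-0.1,0,0,0,-0.03,0,5,-0.2,0,0,0,-0.08,0,8,-0.3,0,0,0,-0.13,0,11,-0.4,0,0,0,-0.18,0,14,-0.6,0,0,0,-0.24,0,17,-0.7,0,0,0,-0.3,0,20,-0.9,0,0,0,-0.36,0,23,-1,0,0,0,-0.42,0,26,-1.1,0,0,0,-0.48,0,28.5,-1.2,0,0,0,-0.52,0,30.2,-1.3,0,0,0,-0.52,0,30.2,-1.3,0,0,0,-0.52])

```text
time_s: 2.7
tcp_pos: [0.602, -0.0771, 0.2629]
eef_rot: [-2.338, -2.098, -0.006]
ft_force: [-0.7, 0.9, 0.8]
grip_width: 0.003
```

Run:
```python
from h import *
import cv2
go(.602,-.073,.14)
for c in ('scene','top','wrist'):
    r=snapshot(c);cv2.imwrite(f'pics/{c}1.png',r['img'][:,:,::-1])
    print(c,[(np.round(d['at'],3),round(d['confidence'],2)) for d in spot_point(c,'bare_flask')])
    if c=='wrist':print(r['T_tool_cam'],r['camera_matrix'])
```

```text
2.7 [ 0.602  -0.0771  0.2629] j [ 0.69  0.48 -0.83  1.62  0.37  1.2  -0.32] w 0.003 [-0.7  0.9  0.8]
tool cm [ 0.37 -0.08 12.29]
[[ 0.108  0.994  0.003]
 [ 0.994 -0.108  0.003]
 [ 0.003  0.002 -1.   ]]
scene [(array([ 0.603, -0.07 ,  0.006]), 0.64)]
top [(array([ 0.602, -0.075,  0.002]), 0.54)]
wrist [(array([ 0.604, -0.073,  0.008]), 0.67)]
[[ 2.61248386e-04 -9.64550788e-01 -2.63897158e-01  6.71697222e-02]
 [ 9.99999856e-01  1.28348927e-04  5.20844144e-04  2.91060987e-04]
 [-4.68509713e-04 -2.63897256e-01  9.64550682e-01 -1.42382084e-01]
 [ 0.00000000e+00  0.00000000e+00  0.00000000e+00  1.00000000e+00]] [[388.39019476   0.         316.13565131]
 [  0.         388.39019476 238.69865   ]
 [  0.           0.           1.        ]]
```

View pics/wrist1.png

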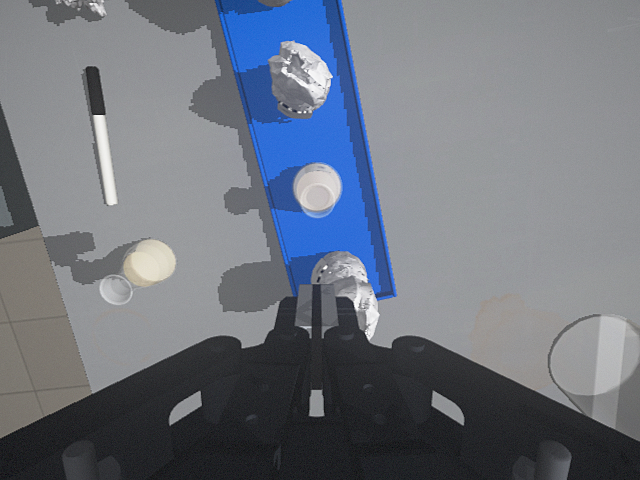

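The wrist picture shows the bare flask at (318,190), with wrapped flasks either side at (300,78) and (345,290). All three cameras put it at about (0.602, -0.073). I'll descend straight down and dwell.

Call:
apply_moves(increments=[0,0.2,0,0,0,0,0,0,0.4,-0.1,1,0,0,0,0,0.4,-0.1,3,0,0,0,0,0.4,-0.1,5,0,0,0,0,0.4,-0.1,7,0,0,0,0,0.4,-0.1,9,0,0,0,0,0.4,-0.1,10.5,0,0,0,0,0.4,-0.1,11.5,0,0,0,0,0.4,-0.1,12.2,0,0,0,0,0.4,-0.1,12.2,0,0,0,0,0.4,-0.1,12.2,0,0,0,0,0.4,-0.1,12.2,0,0,0])

```text
time_s: 4.0
tcp_pos: [0.6006, -0.079, 0.1402]
eef_rot: [2.345, 2.089, 0.002]
ft_force: [0.5, 0.2, 0.5]
grip_width: 0.004
```

Run:
```python
from h import *
import cv2
go(.602,-.073,.14)
a=[snapshot(c)['img'][:,:,::-1] for c in ('scene','top')]
o=np.vstack([cv2.resize(a[0][180:300,230:410],(450,300)),cv2.resize(a[1][150:290,245:455],(450,300))])
cv2.imwrite('pics/dw.png',o)
```

```text
4.0 [ 0.6006 -0.079   0.1402] j [ 0.64  0.61 -0.75  1.74  0.48  0.99 -0.41] w 0.004 [0.5 0.2 0.5]
tool cm [0.62 0.07 0.02]
[[ 0.115  0.993  0.002]
 [ 0.993 -0.115 -0.   ]
 [ 0.     0.002 -1.   ]]
```

View pics/dw.png

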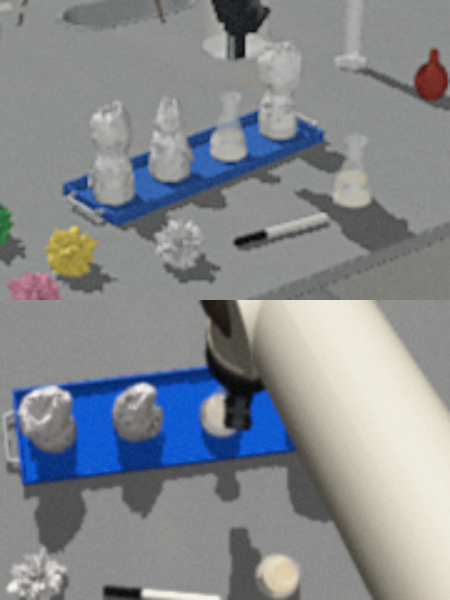

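The fingertips are above the bare flask's mouth and clear of the neighbouring flasks. I'll trim 4 mm and hold for over two seconds.

Call:
apply_moves(increments=[0,0.4,0,0,0,0,0,0,0.4,0,0,0,0,0,0,0.4,0,0,0,0,0,0,0.4,0,0,0,0,0,0,0.4,0,0,0,0,0,0,0.4,0,0,0,0,0,0,0.4,0,0,0,0,0,0,0.4,0,0,0,0,0,0,0.4,0,0,0,0,0,0,0.4,0,0,0,0,0,0,0.4,0,0,0,0,0,0,0.4,0,0,0,0,0])

```text
time_s: 5.1
tcp_pos: [0.6003, -0.0752, 0.1393]
eef_rot: [-2.345, -2.09, 0.0]
ft_force: [0.5, 0.2, 1.1]
grip_width: -0.002
```

Call:
apply_moves(increments=[0,0,0,0,0,0,0,0,0,0,0,0,0,0,0,0,0,0,0,0,0,0,0,0,0,0,0,0,0,0,0,0,0,0,0,0,0,0,0,0,0,0,0,0,0,0,0,0,0,0,0,0,0,0,0,0,0,0,0,0,0,0,0,0,0,0,0,0,0,0,0,0,0,0,0,0,0,0,0,0,0,0,0,0])

```text
time_s: 6.1
tcp_pos: [0.6004, -0.0752, 0.1393]
eef_rot: [2.345, 2.09, 0.0]
ft_force: [-0.4, -0.9, -0.4]
grip_width: -0.001
```

Call:
apply_moves(increments=[0,0,0,0,0,0,0,0,0,0,0,0,0,0,0,0,0,0,0,0,0,0,0,0,0,0,0,0,0,0,0,0,0,0,0])

```text
time_s: 6.52
tcp_pos: [0.6004, -0.0751, 0.1393]
eef_rot: [2.345, 2.09, 0.0]
ft_force: [-0.5, -0.1, 0.1]
grip_width: -0.001
```

```bash
python3 -c "
from h import *
go(.602,-.073,.26);go(.421,.137,.26)"
```

```text
6.5167 [ 0.6004 -0.0751  0.1393] j [ 0.63  0.61 -0.75  1.74  0.48  0.99 -0.42] w -0.001 [-0.5 -0.1  0.1]
tool cm [  0.23   0.14 -12.07]
[[ 0.115  0.993  0.   ]
 [ 0.993 -0.115  0.   ]
 [ 0.     0.    -1.   ]]
6.5167 [ 0.6004 -0.0751  0.1393] j [ 0.63  0.61 -0.75  1.74  0.48  0.99 -0.42] w -0.001 [-0.5 -0.1  0.1]
tool cm [ 19.02 -20.25 -12.07]
[[ 0.115  0.993  0.   ]
 [ 0.993 -0.115  0.   ]
 [ 0.     0.    -1.   ]]
```

Call:
apply_moves(increments=[0,0,0,-1,0,0,0,0,0,0,-3,0,0,0,0,0,0,-5,0,0,0,0,0,0,-7,0,0,0,0,0,0,-9,0,0,0,0,0,0,-11,0,0,0,0,0,0,-12,0,0,0,0,1,-1,-12,0,0,0,0,3,-3,-12,0,0,-0.05,0,5,-5.2,-12,0,0,-0.1,0,7,-7.4,-12,0,0,-0.15,0,9,-9.6,-12,0,0,-0.2])

```text
time_s: 7.52
tcp_pos: [0.5142, 0.0262, 0.2593]
eef_rot: [-2.122, -2.316, 0.0]
ft_force: [-0.4, 0.6, 0.0]
grip_width: 0.003
```

```bash
python3 -c "
from h import *
go(.421,.137,.26)"
```

```text
7.5167 [0.5142 0.0262 0.2593] j [ 0.69  0.33 -0.95  1.84  0.29  1.12 -0.28] w 0.003 [-0.4  0.6  0. ]
tool cm [11.85 -8.31 -0.07]
[[-0.087  0.996 -0.   ]
 [ 0.996  0.087 -0.   ]
 [-0.    -0.    -1.   ]]
```

Call:
apply_moves(increments=[0,2,-1.4,0,0,0,-0.05,0,4,-2.8,0,0,0,-0.1,0,6,-4.2,0,0,0,-0.15,0,8,-5.6,0,0,0,-0.2,0,10,-7,0,0,0,-0.2,0,11.5,-8,0,0,0,-0.2,0,11.8,-8.3,0,0,0,-0.2,0,11.8,-8.3,0,0,0,-0.2,0,11.8,-8.3,0,0,0,-0.2])

```text
time_s: 8.27
tcp_pos: [0.4233, 0.135, 0.2595]
eef_rot: [1.884, 2.513, -0.0]
ft_force: [-0.9, -0.6, -0.5]
grip_width: -0.002
```

Run:
```python
from h import *
import cv2
go(.421,.137,.088)
for c in ('scene','top','wrist'):
    r=snapshot(c);cv2.imwrite(f'pics/{c}2.png',r['img'][:,:,::-1])
    print(c,[(np.round(d['at'],3),round(d['confidence'],2)) for d in spot_point(c,'loose_foil')])
```

```text
8.2667 [0.4233 0.135  0.2595] j [ 0.65  0.18 -1.1   1.99  0.18  1.07 -0.25] w -0.002 [-0.9 -0.6 -0.5]
tool cm [ 0.27 -0.17 17.15]
[[-0.28   0.96   0.001]
 [ 0.96   0.28  -0.001]
 [-0.001  0.001 -1.   ]]
scene [(array([ 0.409,  0.337, -0.001]), 0.87), (array([0.42 , 0.136, 0.   ]), 0.71), (array([ 0.474,  0.248, -0.002]), 0.58), (array([ 0.583,  0.298, -0.005]), 0.49)]
top [(array([0.424, 0.134, 0.002]), 0.54), (array([ 0.413,  0.336, -0.003]), 0.54), (array([0.583, 0.306, 0.001]), 0.51)]
wrist [(array([ 0.418,  0.141, -0.003]), 0.92), (array([0.474, 0.253, 0.001]), 0.82), (array([0.59 , 0.299, 0.   ]), 0.75)]
```

View pics/wrist2.png

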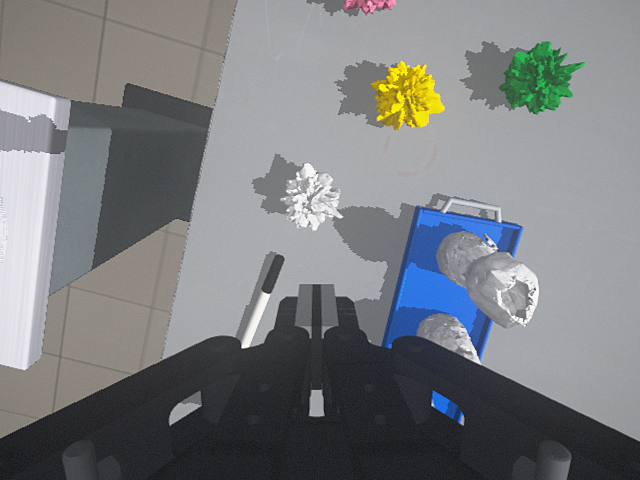

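View pics/scene2.png

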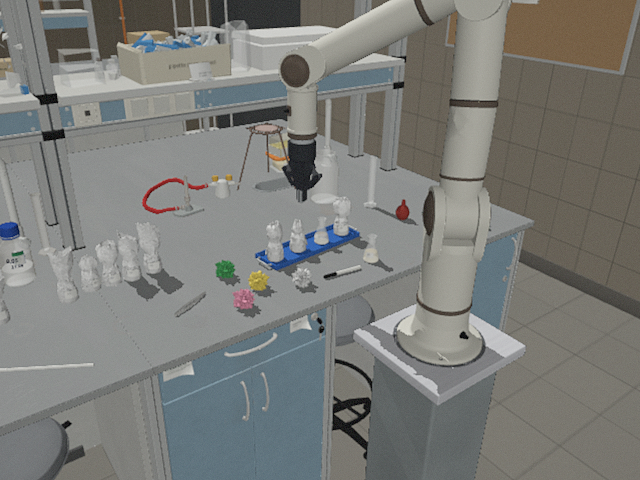

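The wrist picture shows the silver foil at (312,197). The yellow lump (407,95) and green lump (540,78) are well away. All cameras put the foil at about (0.421, 0.137). I'll descend until the tips are about 37 mm above it.

Call:
apply_moves(increments=[0,0.3,-0.2,1,0,0,0,0,0.3,-0.2,3,0,0,0,0,0.3,-0.2,5,0,0,0,0,0.3,-0.2,7,0,0,0,0,0.3,-0.2,9,0,0,0,0,0.3,-0.2,11,0,0,0,0,0.3,-0.2,13,0,0,0,0,0.3,-0.2,15,0,0,0,0,0.3,-0.2,16.3,0,0,0,0,0.3,-0.2,17,0,0,0,0,0.3,-0.2,17,0,0,0,0,0.3,-0.2,17,0,0,0])

```text
time_s: 9.57
tcp_pos: [0.4195, 0.1385, 0.0891]
eef_rot: [-1.882, -2.514, 0.0]
ft_force: [-0.5, 0.3, 0.0]
grip_width: 0.001
```

Call:
apply_moves(increments=[0,0,0,0,0,0,0,0,0,0,0,0,0,0,0,0,0,0,0,0,0,0,0,0,0,0,0,0,0,0,0,0,0,0,0,0,0,0,0,0,0,0,0,0,0,0,0,0,0,0,0,0,0,0,0,0,0,0,0,0,0,0,0,0,0,0,0,0,0,0,0,0,0,0,0,0,0,0,0,0,0,0,0,0])

```text
time_s: 10.57
tcp_pos: [0.4198, 0.1381, 0.0893]
eef_rot: [-1.883, -2.514, -0.0]
ft_force: [-0.0, 0.0, -0.3]
grip_width: -0.002
```

Run:
```python
from h import *
import cv2
go(.421,.137,.088)
a=snapshot('scene')['img'][:,:,::-1]
for c,t in (('scene','loose_foil'),('scene','bare_flask')): print(t,[(np.round(d['at'],3),round(d['confidence'],2)) for d in spot_point(c,t)])
cv2.imwrite('pics/end.png',cv2.resize(a[180:320,200:410],(630,420)))
```

```text
10.5667 [0.4198 0.1381 0.0893] j [ 0.37  0.47 -0.89  2.16  0.54  0.75 -0.59] w -0.002 [-0.   0.  -0.3]
tool cm [-0.14  0.08  0.13]
[[-0.281  0.96  -0.   ]
 [ 0.96   0.281  0.   ]
 [ 0.    -0.    -1.   ]]
loose_foil [(array([ 0.475,  0.249, -0.001]), 0.87), (array([ 0.584,  0.301, -0.005]), 0.82), (array([0.413, 0.337, 0.002]), 0.79), (array([ 0.6  , -0.024,  0.001]), 0.68), (array([0.421, 0.137, 0.   ]), 0.6)]
bare_flask [(array([ 0.606, -0.07 ,  0.01 ]), 0.78), (array([0.6  , 0.025, 0.005]), 0.48)]
```

View pics/end.png

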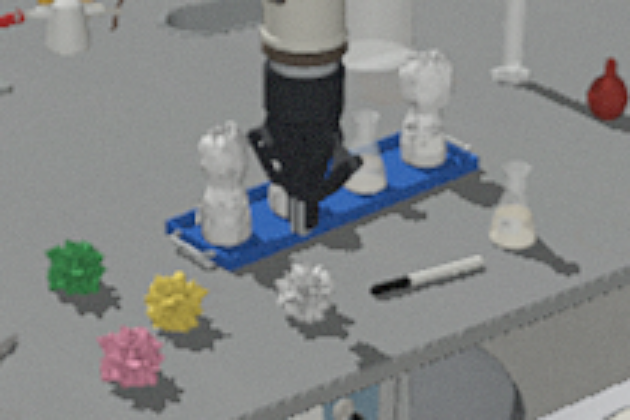

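The final picture shows the shut fingertips hovering just above the silver foil, and everything else where it was. Handing in.

```bash
python3 -c "
from station import *
print(sign_off())"
```

```text
the job is handed in; nothing more can be done
None
```

I pointed at the bare flask and then at the silver foil, and handed the job in at about 10.6 s while still pointing at the foil. The hand-in reports no verdict.

- **Bare flask:** the shut fingers held over the flask at about (0.602, -0.073) for over 2 s. The tips were about 5 cm above its mouth and within about 3 mm of its axis.
- **Crossing:** I crossed the bench with the tips at about 0.26 m, well above all the flasks.
- **Loose foil:** the fingers ended over the silver foil at about (0.421, 0.137). The grasp point was at 0.108 m, within about 2 mm of the foil's centre, with the tips about 38 mm above its top.

Force readings stayed at noise level (about 1 N or less). In the last picture nothing had visibly moved.

The networks disagreed with the pictures in a few places: they also reported the green, pink and yellow lumps as foil, and sometimes a wrapped flask as foil or as the bare flask. I ruled these out by eye. The measured tool position wandered by a few millimetres during moves, so I trimmed it by 4 mm at the flask and 2–3 mm at the foil.

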